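# Rake a welded coupon out through the drop flap of the cool-down cage

### The job

Pick up the hook rake by its wooden grip, push its nose against the hanging flap of the green cool-down cage so that the flap swings in and up, reach over the welded angle coupon with the blade and rake the coupon out on to the bench, wholly clear of the cage and still standing as it stood. Then put the rake back about where it lay and let go, without disturbing the pliers. The flap must end hanging shut, the pipe stub stays where it is in the cage, and the coupon is not to be touched with the gripper, only with the rake.

Things in the scene. Friction and masses are not known exactly. Their poses are not given: they have to be found in the camera images.
- cage: Green sheet-steel box with a wire-mesh roof, fixed to the bench; place and yaw vary, its front faces roughly right (-y). Origin: centre of its underside; own x runs from the open front (x -105 mm) to the back wall (inner face x +105), z up. Inside y -110..+110 mm, 140 high, walls and floor 3 mm, no sill. The front is closed only by the flap; header bar above it, underside z 126.
- flap (a joint): Steel flap that closes the cage's front, 212 mm wide, hung from a hinge along the cage's y at x -101, z 126 mm. 0 hanging shut (lower edge at z 8 mm), grows to 1.5 rad as it swings INTO the cage and up; it cannot swing outward. 0.12 kg, no catch: it drops shut by its weight, and rests on and slides along whatever is pushed in under it.
- flap_edge (a point): Middle of the flap's lower edge (rolled hem, 6 mm thick), 115 mm below the hinge axis; moves with the flap.
- rake_grip (a point): Centre of the rake's wooden grip: 110 mm long, 24 x 24 mm, axis 49 mm above the bench as it stands. Own x points along the rake to its blade, z up. Rake 0.24 kg, 384 mm long: 10 mm rod on from the grip to a rounded nose 256 mm ahead; a ring behind the grip is its rear foot (to 128 mm behind). It stands level on blade and ring, right of the cage, its blade away from the robot.
- rake_blade (a point): Middle of the lower edge of the rake's blade: 240 mm ahead of the grip's centre along the rake, 49 mm below the rod's axis. Blade 64 mm wide, 46 high, 4 thick, upright, square to the rod; the rod's nose stands 16 mm beyond it and meets the flap first.
- coupon_center (a point): Centre of the welded angle coupon (rusty L, 70 mm along own y, 36 along own x, 36 high, 0.2 kg), one leg flat on the floor. At the cage's x +10..+22 mm, y about +50 or -50 (the pipe stub has the other side), turned at most 0.2 rad: over 50 mm free behind it. The upright leg is on its own +x side, towards the cage's back.
- pipe_center (a point): Centre of the grey pipe stub, 42 mm across, 45 high, standing on the cage's floor beside the coupon, over 30 mm away from it. It stays there.
- locking_pliers: Bystander: locking pliers, 247 x 43 x 15 mm, lying between the robot and the cage; origin at the centre of the underside.
Not all that is in view belongs to the job. Several things look just like the part that bears coupon_center: the one meant starts farthest to the robot's left.

How it is judged:
By the outcome, as a careful person would: the job done as asked, in the order asked, and still so for the second after the job is handed in, with the robot touching nothing.
It also fails if it takes over 54 s, if anything falls off the work surface, if the arm or the gripper's body presses on something with over 40 N, if the wrist force passes 120 N, or if a joint passes its speed limit or range.

### The arm

A 6-joint arm with a two-finger parallel gripper is mounted at the origin on a cart in front of the work surface, level with it; the furniture and walls round the work are solid. World frame = base frame: x ahead of the robot, y to its left, z up, the work surface at z = 0. Lengths are in mm, angles in rad, forces in N, time in s.
With the tool pointing down it reaches from about 275 to 825 mm from the base axis. Payload 4.9 kg.
Tool frame: the origin (TCP) lies at the very end of the fingers, on their centre line; the grasp point (between the pads) lies 19 mm behind it; z points along the fingers, y is the direction in which the jaws open and shut (so a half turn about z gives the same grasp; the last joint's range is limited). The gripper opens to 85 mm and grips with 20 to 120 N. Pads are 22 mm wide; open, the fingers measure 114 mm over their backs; the gripper's body (76 mm by 85 mm) begins 54 mm behind the grasp point. The pads swing forward as they close: fully open they stand 13 mm farther back than shut.
Start: joints at [-1.388, 0.326, -0.193, 1.052, 0, 1.437], TCP at [171.352, -522.644, 231.281] pointing down, gripper open.
Joint ranges: [-2.65, 2.65], [-0.97, 1.79], [-1.3, 1.35], [-1.93, 2.1], [-1.47, 1.37], [-3.14, 3.14]. Speed limits (rad/s): [2.57, 2.57, 3.14, 3.14, 3.14, 3.14].

### API

Orientations are given as [roll, pitch, yaw] about the fixed x, y, z axes, in that order (R = Rz(yaw) Ry(pitch) Rx(roll)).
In Python, from bench import bot, solve_ik, imaging gives the robot as it stands. Calls block until the motion is done:
- bot.move_ptp(position, orientation): joint-space move of the TCP to a pose.
- bot.movel(position, rot=None, max_speed=150, threshold=None): straight line of the TCP; rot=None keeps the orientation; max_speed is the mean speed in mm/s. With threshold (N) it stops when the force on the tool has changed by that much, and returns True; else False.
- bot.move_j(angles): joint-space move.
- bot.grip(opening, effort=None): opening from 0.0 (shut) to 1.0 (fully open); effort is the grip in N (None keeps the last); returns when the fingers have stopped.
- bot.dwell(seconds).
- solve_ik(position, orientation): joint angles nearest the present ones, or None.
- bot.get_state(): the state.
- imaging.capture(name): name is "scene" or "top" or "wrist"; returns the picture (420x560x3 uint8, blue, green, red); there is no depth.
- imaging.camera_model(name): a dict with "K" (3x3 intrinsics, pixels), "k1" (the pictures are not rectified: a ray, as slopes to the right and down, at radius r is drawn at 1 + k1 r^2 times it, then the intrinsics apply), "position" and "rotation" of the camera in the world. Camera axes: x right, y up, looking along -z (the intrinsics and any distortion apply to the point x, -y, -z); pixel columns grow to the right and rows downward; lengths in mm; the calibration is good to about 2 mm. A picture is of the moment at which its call begins: read the wrist's pose just before it. camera_model takes no time and is no camera call; for the wrist camera it gives the pose at the moment of the call.
A pose or a line that the arm cannot do raises bot.IKError and nothing moves.
- bot.sign_off(): hands the job in, once; it reports no verdict.
The state is a dict: "t": time; "qpos": joint angles; "joint_velocities": joint speeds; "effort": joint torques, N m; "tcp_pos": TCP position; "orientation": TCP orientation; "contact_force": force on the tool from outside, world axes, zero at the start; "wrist_torque": the same for the moment, N m; "opening": opening from 0.0 (shut) to 1.0 (fully open).
Only numpy, scipy, OpenCV 4.12 (cv2) and the standard library are available. Lean on these libraries where they do the work, as an engineer would, in place of code of your own. Each camera call takes 0.05 s, during which the arm holds its last target.

## Working session

There is one attempt and no reset: what is moved stays moved. The work goes in short steps, each a Python script; the robot and the scene stay as the last script left them, time stands still between calls to the robot, and variables do not carry over. Pictures are saved under pics/ and viewed, and the job is handed in when it is done.

```bash
ls; mkdir -p pics; cat > h.py <<'E'
import numpy as np, cv2
from bench import bot, solve_ik, imaging
def ray(cm,u,v):
    K=np.array(cm["K"]);x=(u-K[0,2])/K[0,0];y=(v-K[1,2])/K[1,1]
    rd=np.hypot(x,y);r=rd
    for _ in range(30): r=rd/(1+cm["k1"]*r*r)
    s=r/rd if rd>0 else 1
    d=np.array(cm["rotation"])@np.array([x*s,-y*s,-1.]);return np.array(cm["position"]),d
def onz(cm,u,v,z):
    p,d=ray(cm,u,v);return p+d*(z-p[2])/d[2]
def proj(cm,P):
    q=np.array(cm["rotation"]).T@(np.array(P,float)-np.array(cm["position"]))
    x,y=q[0]/-q[2],-q[1]/-q[2];r2=x*x+y*y;f=1+cm["k1"]*r2
    K=np.array(cm["K"]);return np.array([K[0,0]*x*f+K[0,2],K[1,1]*y*f+K[1,2]])
E
python3 - <<'E'
from h import *
for n in("scene","top","wrist"):
    im=imaging.capture(n);cv2.imwrite(f"pics/{n}0.png",im)
    c=imaging.camera_model(n);print(n,c)
print(bot.get_state())
E
```

```text
pics
scene {'K': array([[414.85758082,   0.        , 282.37884714],
       [  0.        , 414.85758082, 211.58850519],
       [  0.        ,   0.        ,   1.        ]]), 'k1': -0.0242952303601391, 'position': array([695.66524201, 636.9232618 , 788.38384513]), 'rotation': array([ 0.6044296 , -0.00699988,  2.89492086])}
top {'K': array([[501.12000306,   0.        , 276.00587226],
       [  0.        , 501.12000306, 214.70658518],
       [  0.        ,   0.        ,   1.        ]]), 'k1': -0.05111996609053712, 'position': array([ 447.97934961,  194.93217377, 1005.95843149]), 'rotation': array([ 0.13507472, -0.04143373, -1.57808524])}
wrist {'K': array([[291.04382009,   0.        , 281.09023201],
       [  0.        , 291.04382009, 215.14874564],
       [  0.        ,   0.        ,   1.        ]]), 'k1': -0.0027399966743518658, 'position': array([ 239.45594852, -499.9526868 ,  374.76198018]), 'rotation': array([-2.84650382e-01,  1.20840596e-03, -1.25407255e+00])}
{'t': 0.15, 'qpos': array([-1.38817271e+00,  3.26785925e-01, -1.93338061e-01,  1.05203249e+00,
        1.86524797e-05,  1.43662099e+00]), 'joint_velocities': array([-8.03680246e-04, -1.52993773e-03,  3.31578631e-03,  2.14679942e-03,
       -8.44773863e-05, -7.61163033e-04]), 'effort': array([ 1.06886782e-03, -4.43704462e+01,  2.62664849e+01,  1.05092712e-02,
       -7.41899999e-05,  7.62387231e-06]), 'tcp_pos': array([ 171.28684348, -522.17769162,  230.68116004]), 'orientation': array([-3.14024722e+00, -2.00436104e-04,  3.16798797e-01]), 'contact_force': array([-0.51661047, -0.89890093, -0.13519941]), 'wrist_torque': array([ 0.0400134, -0.0348977,  0.0206657]), 'opening': 0.999349081528738}
```

```bash
cat >> h.py <<'E'
from scipy.spatial.transform import Rotation as Ro
def cam(n):
    c=dict(imaging.camera_model(n));c["rotation"]=Ro.from_euler('xyz',c["rotation"]).as_matrix();return c
E
python3 - <<'E'
from h import *
for n in("scene","top","wrist"):
    c=cam(n);print(n,c["rotation"]@[0,0,-1]); print(onz(c,280,210,0))
E
```

```text
scene [-0.14434982 -0.54968449 -0.82280623]
[561.6112035 104.5806081   0.       ]
top [ 0.13436161 -0.04202503 -0.99004084]
[594.1339205  144.04241033   0.        ]
wrist [-0.26721531 -0.08636129 -0.95975919]
[ 141.46553285 -530.06185468    0.        ]
```

View pics/scene0.png

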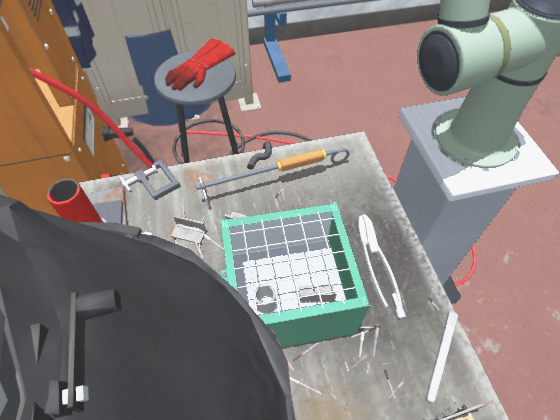

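View pics/top0.png

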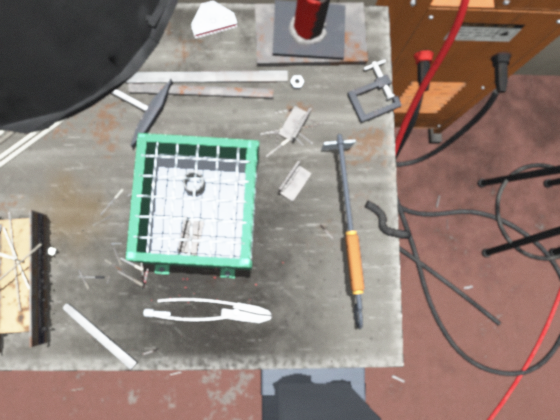

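View pics/wrist0.png

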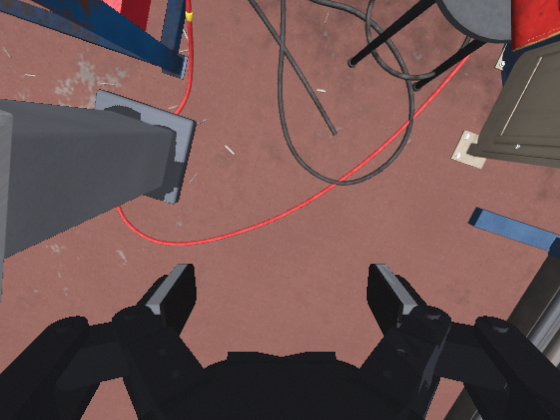

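```bash
python3 - <<'E'
from h import *
a=cv2.imread("pics/top0.png")
cv2.imwrite("pics/t1.png",cv2.resize(a[120:340,110:410],None,fx=2.66,fy=2.66,interpolation=cv2.INTER_CUBIC))
a=cv2.imread("pics/scene0.png")
cv2.imwrite("pics/s1.png",cv2.resize(a[140:350,160:420],None,fx=2.8,fy=2.8,interpolation=cv2.INTER_CUBIC))
E
```

```text
(no output)
```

View pics/t1.png

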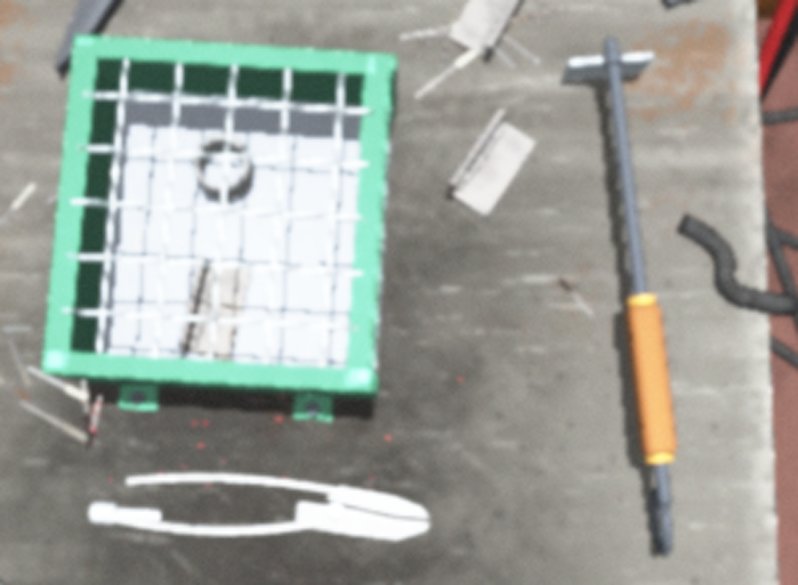

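View pics/s1.png

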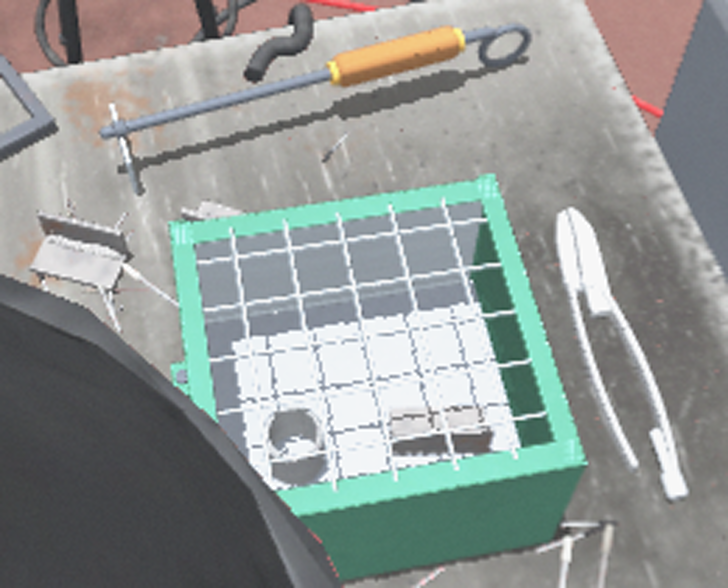

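```bash
python3 - <<'E'
from h import *
a=cv2.imread("pics/top0.png");c=cam("top");s=cv2.imread("pics/scene0.png");cs=cam("scene")
def o(x,y): return 110+(x+.5)/2.66-.5,120+(y+.5)/2.66-.5
for z in(143,146):
    P=np.array([onz(c,*o(*p),z)[:2] for p in[(78,38),(395,55),(375,390),(45,372)]])
    print(z,P.round(1).tolist(),[round(np.linalg.norm(P[i]-P[i-1]),1) for i in range(4)],P.mean(0))
    e=(P[0]+P[3]-P[1]-P[2]);f=P[3]-P[0]+P[2]-P[1];print('yaw x',np.arctan2(e[1],e[0]),'y',np.arctan2(f[1],f[0])-np.pi/2)
def mask(im,n):
    h=cv2.cvtColor(im,cv2.COLOR_BGR2HSV)
    m=cv2.inRange(h,(8,120,120),(25,255,255));k,l,st,ce=cv2.connectedComponentsWithStats(m)
    for i in range(1,k):
        if st[i,4]>150: print(n,st[i],ce[i])
    return m
mask(a,'top');mask(s,'scene')
for nm,p,z in[("nose",(611,42),49),("bladeL",(563,78),46),("bladeR",(652,60),46),("gripfar",(642,298),55),("gripnear",(660,460),55),("ringend",(662,553),49),
 ("coupA",(196,262),39),("coupUprTop1",(208,262),39),("coupUprbot",(187,352),39),("cpfl1",(246,266),5),("cpfl2",(230,360),5),("pipe",(225,168),48),
 ("plTip",(430,522),8),("plEnd",(90,512),8),("dec1",(535,140),5),("dec2",(488,215),5),("dec3",(450,192),36),("dec4",(503,112),36)]:
    print(nm,onz(c,*o(*p),z).round(1))
E
```

```text
143 [[709.5, 399.5], [698.3, 189.0], [476.0, 202.4], [488.3, 413.9]] [np.float64(221.6), np.float64(210.9), np.float64(222.7), np.float64(211.9)] [593.01507448 301.21769475]
yaw x 1.5150751231133337 y 1.5081424380105735
146 [[708.6, 398.8], [697.4, 189.0], [475.9, 202.4], [488.2, 413.2]] [np.float64(220.8), np.float64(210.1), np.float64(221.9), np.float64(211.2)] [592.51087039 300.84820237]
yaw x 1.5150751231133337 y 1.5081424380105735
top [428   0  33  11 265] [443.66792453   5.56226415]
top [467   0  93  15 656] [506.00914634   8.24847561]
top [394  80  25  34 392] [407.1377551   96.95153061]
top [ 419   80   48   34 1011] [439.6785361   95.14243323]
top [346 232  18  62 700] [354.07142857 262.24      ]
scene [    0     0   129   217 15192] [ 43.3378752  109.69246972]
scene [278 150  48  21 463] [300.75593952 160.14038877]
nose [736.5  27.2  49. ]
bladeL [709.4  63.4  46. ]
bladeR [723.7  -4.   46. ]
gripfar [543.8  10.4  55. ]
gripnear [427.8   0.5  55. ]
ringend [362.1  -0.4  49. ]
coupA [572.7 333.4  39. ]
coupUprTop1 [572.7 324.7  39. ]
coupUprbot [507.3 338.8  39. ]
cpfl1 [574.  300.7   5. ]
cpfl2 [503.3 311.7   5. ]
pipe [640.5 312.3  48. ]
plTip [383.1 163.2   8. ]
plEnd [392.1 412.4   8. ]
dec1 [671.3  80.4   5. ]
dec2 [612.8 117.4   5. ]
dec3 [625.  147.8  36. ]
dec4 [685.7 107.6  36. ]
```

```bash
python3 - <<'E'
from h import *
a=cv2.imread("pics/top0.png")[205:265,160:240]
s=cv2.imread("pics/scene0.png")[270:325,280:360]
cv2.imwrite("pics/z1.png",cv2.resize(a,None,fx=10,fy=10,interpolation=cv2.INTER_CUBIC))
cv2.imwrite("pics/z2.png",cv2.resize(s,None,fx=10,fy=10,interpolation=cv2.INTER_CUBIC))
E
```

```text
(no output)
```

View pics/z1.png

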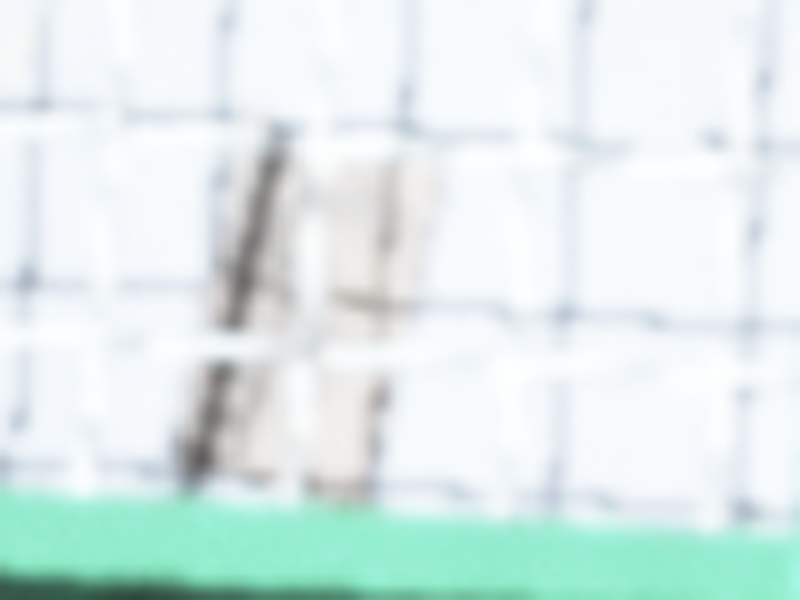

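View pics/z2.png

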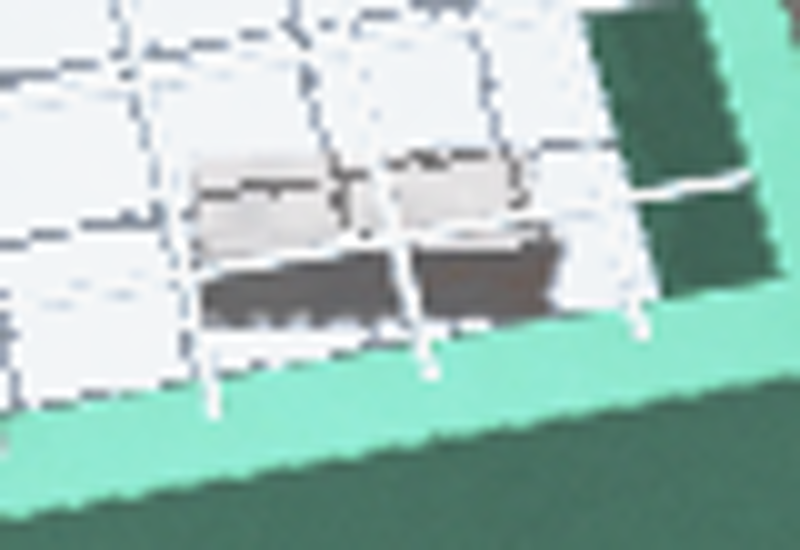

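```bash
python3 - <<'E'
from h import *
c=cam("top");cs=cam("scene")
th=1.512;C0=np.array([592.8,299.4]);R=np.array([[np.cos(th),-np.sin(th)],[np.sin(th),np.cos(th)]])
def pr(n,P): print(n,P[:2].round(1),'cage',((P[:2]-C0)@R).round(1))
t=lambda x,y:(160+(x+.5)/10-.5,205+(y+.5)/10-.5)
s=lambda x,y:(280+(x+.5)/10-.5,270+(y+.5)/10-.5)
for n,p,z in[("upTopBack+x",(238,140),39),("upTopBack-x",(182,450),39),("fl+x",(435,150),5),("fl-x",(370,500),5)]: pr("T "+n,onz(c,*t(*p),z))
for n,p,z in[("backbot+x",(203,327),3),("backbot-x?",(550,318),3),("backtop+x",(203,277),39),("backtop-x",(557,237),39),("fl+x",(195,160),7),("fl-x",(520,142),7)]: pr("S "+n,onz(cs,*s(*p),z))
# cage corners in scene zoom s1 (scale2.8, off 160,140)
q=lambda x,y:(160+(x+.5)/2.8-.5,140+(y+.5)/2.8-.5)
for n,p in[("front-x",(492,178)),("front+x",(170,225)),("back-x",(584,462))]: pr("S "+n,onz(cs,*q(*p),146))
for n,p,z in[("nose",(103,132),49),("gripfar",(333,73),49),("gripnear",(463,39),49),("ring",(528,42),40)]: pr("S "+n,onz(cs,*q(*p),z))
P=onz(cs,300.756,160.14,50);pr("S gripc",P);pr("T gripc",onz(c,354.07,262.24,55))
# green mask flatten
E
```

```text
T upTopBack+x [572.  333.4] cage [32.7 22.8]
T upTopBack-x [512.  343.1] cage [38.9 83.2]
T fl+x [574.3 298.9] cage [-1.6 18.5]
T fl-x [504.2 311. ] cage [ 6.3 89.1]
S backbot+x [577.8 334.5] cage [34.2 17.1]
S backbot-x? [509.7 349.5] cage [45.2 85.9]
S backtop+x [580.5 338.6] cage [38.4 14.6]
S backtop-x [511.7 347.2] cage [43.  83.8]
S fl+x [570.3 300.9] cage [ 0.2 22.5]
S fl-x [504.7 313.1] cage [ 8.5 88.8]
S front-x [479.9 213.3] cage [-92.6 107.7]
S front+x [699.2 198.7] cage [ -94.3 -112.2]
S back-x [491.8 420.8] cage [115.2 107.9]
S nose [737.7  30.6] cage [-259.8 -160.4]
S gripfar [542.6  14.1] cage [-287.7   33.3]
S gripnear [425.2   3.4] cage [-305.4  150. ]
S ring [368.   12.4] cage [-299.7  207.5]
S gripc [487.7  10.5] cage [-294.6   87.9]
T gripc [485.3   6.2] cage [-299.    90.1]
```

```bash
cat >> h.py <<'E'
TH=1.512;C0=np.array([592.8,299.4+2]);RC=np.array([[np.cos(TH),-np.sin(TH)],[np.sin(TH),np.cos(TH)]])
def cage(cx,cy): return C0+RC@np.array([cx,cy])
RY=1.44
def tcp(cx,cy,zb,yaw=RY):
    "TCP for blade lower-edge middle at cage cx,cy height zb"
    b=cage(cx,cy)-240*np.array([np.cos(yaw),np.sin(yaw)])
    return np.array([b[0],b[1],zb+30])
E
python3 - <<'E'
from h import *
np.set_printoptions(precision=2,suppress=True)
for off in(0,np.pi,-np.pi):
  for n,p,y in[("hov",[486,8,150],.083),("grasp",[486,8,30],.083),("up",[486,8,220],.083),("turn",[520,-90,220],RY),("pre",tcp(-145,53,10),RY),("deep",tcp(56,53,50),RY),("out",tcp(-160,53,5),RY),("outup",tcp(-160,53,190),RY)]:
    q=solve_ik(p,[np.pi,0,y+off]);print(n,np.array(p),None if q is None else np.array(q))
E
```

```text
hov [486   8 150] [-0.14  0.28 -0.48  0.81  0.    2.92]
grasp [486   8  30] [-0.14  0.45 -0.61  0.51  0.    2.92]
up [486   8 220] [-0.14  0.22 -0.37  0.98  0.    2.92]
turn [520 -90 220] [-0.31  0.29 -0.27  1.01  0.    1.39]
pre [500.07 -78.19  40.  ] [-0.3   0.47 -0.55  0.56  0.    1.4 ]
deep [511.88 122.47  80.  ] [ 0.09  0.44 -0.46  0.68  0.    1.8 ]
out [499.19 -93.16  35.  ] [-0.33  0.48 -0.55  0.55  0.    1.37]
outup [499.19 -93.16 220.  ] [-0.33  0.26 -0.32  0.99  0.    1.37]
hov [486   8 150] [-0.14  0.28 -0.48  0.81  0.   -0.22]
grasp [486   8  30] [-0.14  0.45 -0.61  0.51  0.   -0.22]
up [486   8 220] [-0.14  0.22 -0.37  0.98  0.   -0.22]
turn [520 -90 220] [-0.31  0.29 -0.27  1.01  0.   -1.75]
pre [500.07 -78.19  40.  ] [-0.3   0.47 -0.55  0.56  0.   -1.74]
deep [511.88 122.47  80.  ] [ 0.09  0.44 -0.46  0.68  0.   -1.35]
out [499.19 -93.16  35.  ] [-0.33  0.48 -0.55  0.55  0.   -1.77]
outup [499.19 -93.16 220.  ] [-0.33  0.26 -0.32  0.99  0.   -1.77]
hov [486   8 150] [-0.14  0.28 -0.48  0.81  0.   -0.22]
grasp [486   8  30] [-0.14  0.45 -0.61  0.51  0.   -0.22]
up [486   8 220] [-0.14  0.22 -0.37  0.98  0.   -0.22]
turn [520 -90 220] [-0.31  0.29 -0.27  1.01  0.   -1.75]
pre [500.07 -78.19  40.  ] [-0.3   0.47 -0.55  0.56  0.   -1.74]
deep [511.88 122.47  80.  ] [ 0.09  0.44 -0.46  0.68  0.   -1.35]
out [499.19 -93.16  35.  ] [-0.33  0.48 -0.55  0.55  0.   -1.77]
outup [499.19 -93.16 220.  ] [-0.33  0.26 -0.32  0.99  0.   -1.77]
```

```bash
python3 - <<'E'
from h import *
bot.move_ptp([486.5,8,150],[np.pi,0,.083-np.pi])
c=cam("wrist");im=imaging.capture("wrist");cv2.imwrite("pics/w1.png",im)
np.save("w1.npy",c,allow_pickle=True)
s=bot.get_state();print(s["t"],s["tcp_pos"],s["orientation"],c["position"])
E
```

```text
2.425 [486.74413612   7.27420569 150.08292775] [-3.14137407e+00  2.89650255e-04 -3.06009672e+00] [415.31904941   1.62952858 294.16978426]
```

View pics/w1.png

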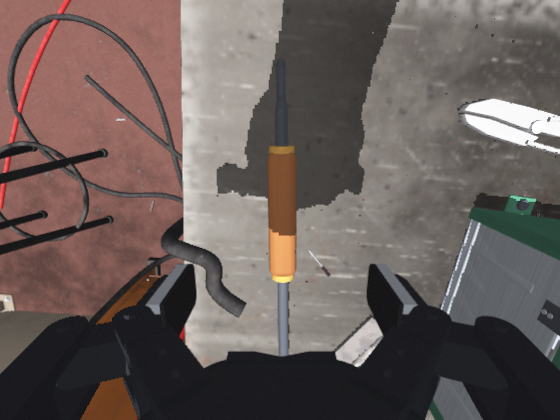

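```bash
python3 - <<'E'
from h import *
c=np.load("w1.npy",allow_pickle=True).item()
for n,p,z in[("near",(282,147),61),("far",(283.5,281),61),("nearL",(269,160),61),("nearR",(296,160),61),("farL",(271,270),61),("farR",(297,270),61),("hooktip",(240,310),10),("hookL",(215,270),15),("hook2",(175,240),15),("edge",(183,150),0),("rodfar",(283,350),54),("cagefront",(472,215),146)]: print(n,onz(c,*p,z).round(1))
E
```

```text
near [428.6   3.4  61. ]
far [545.1  14.4  61. ]
nearL [439.4  -6.   61. ]
nearR [437.7  15.3  61. ]
farL [535.1   2.4  61. ]
farR [533.2  25.4  61. ]
hooktip [613.8 -28.6  10. ]
hookL [563.6 -56.5  15. ]
hook2 [532.9 -98.1  15. ]
edge [442.9 -93.5   0. ]
rodfar [625.7  20.7  54. ]
cagefront [450.6 106.3 146. ]
```

```bash
python3 - <<'E'
from h import *
o=[np.pi,0,.087-np.pi]
bot.movel([486.5,8.8,29],o,max_speed=120)
bot.grip(0.0,110)
s=bot.get_state();print(s["t"],s["tcp_pos"],s["orientation"],s["opening"],s["contact_force"])
bot.movel([486.5,8.8,60],max_speed=100)
s=bot.get_state();print(s["t"],s["tcp_pos"],s["contact_force"],s["wrist_torque"])
cv2.imwrite("pics/s2.png",imaging.capture("scene")[100:320,150:430].repeat(2,0).repeat(2,1))
E
```

```text
4.175 [486.7200009    8.81472223  29.43338062] [-3.14150924e+00  5.43360346e-04 -3.05415783e+00] 0.2619344944241524 [-0.39422185  0.04085722  5.13305455]
4.6333 [486.41245084   8.79202235  59.79247911] [ 0.28021413 -0.03608961 -3.48213374] [-0.01217513  0.11056696 -0.00509557]
```

View pics/s2.png

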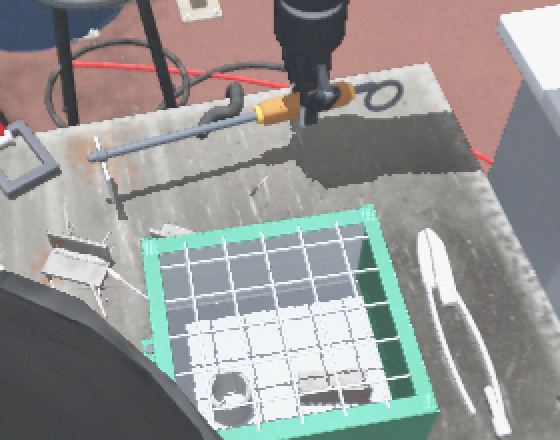

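```bash
python3 - <<'E'
from h import *
cs=cam("scene");c=cam("top");y=.087
s=bot.get_state();p=s["tcp_pos"]
for d in(256,55,-55,-128):
    for z in (49,): print(d,proj(cs,[p[0]+d*np.cos(y),p[1]+d*np.sin(y),p[2]+19.5]).round(1),'rest',proj(cs,[p[0]+d*np.cos(y),p[1]+d*np.sin(y),z]).round(1))
print(proj(cs,[486.7+240*np.cos(y),8.8+240*np.sin(y),0]))
E
```

```text
256 [192.8 178.9] rest [195.  187.3]
55 [279.3 156.8] rest [279.3 165.4]
-55 [323.8 145.5] rest [322.7 154.3]
-128 [352.3 138.3] rest [350.5 147.1]
[204.82685165 198.37427778]
```

```bash
python3 - <<'E'
from h import *
o=[np.pi,0,RY-np.pi]
bot.movel([486.5,8.8,215],max_speed=200)
p=tcp(-150,53,10)
bot.move_ptp([p[0],p[1],215],o)
bot.movel(p,o,max_speed=180)
s=bot.get_state();print(s["t"],p,s["tcp_pos"],s["contact_force"])
cv2.imwrite("pics/s3.png",imaging.capture("scene")[80:380,150:430].repeat(2,0).repeat(2,1))
cv2.imwrite("pics/t3.png",cv2.resize(imaging.capture("top")[100:350,90:420],None,fx=2.4,fy=2.4,interpolation=2))
E
```

```text
8.1 [499.77552581 -83.17639247  40.        ] [500.60658911 -83.37802057  40.81418302] [ 0.25356525 -0.57853428 -0.73650617]
```

View pics/s3.png

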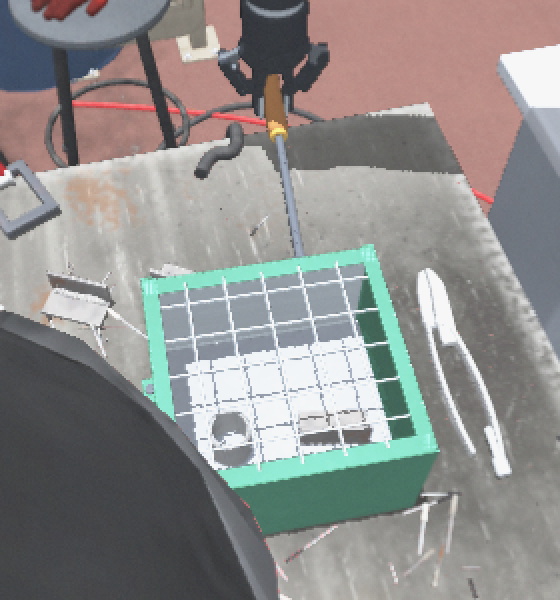

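View pics/t3.png

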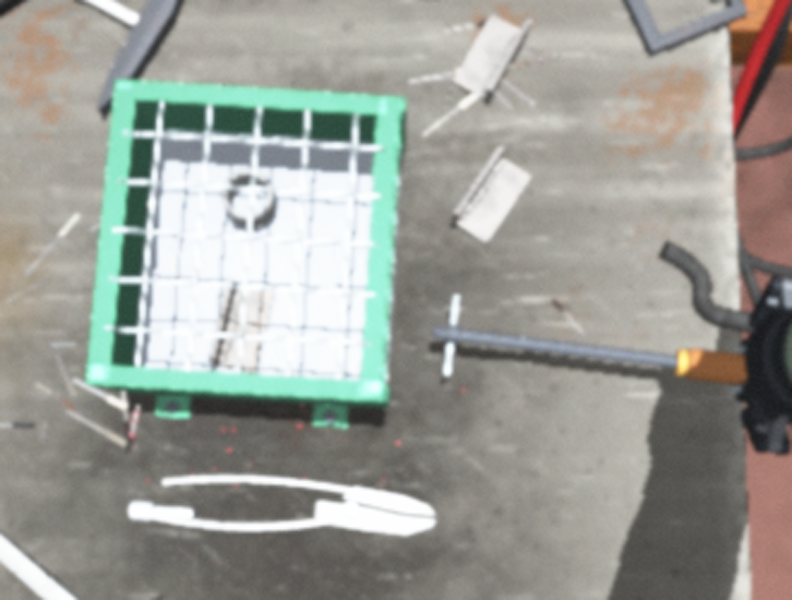

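```bash
python3 - <<'E'
from h import *
c=cam("top")
print(onz(c,90+435/2.4,100+333/2.4,59),onz(c,90+452/2.4,100+336/2.4,57),cage(-150,53),cage(-134,53))
for p in [(391,115),(383,385)]: print(onz(c,90+p[0]/2.4,100+p[1]/2.4,146)) 
E
```

```text
[530.50954074 164.0952955   59.        ] [528.25236073 150.57780475  57.        ] [531.07721591 154.77361109] [532.01741521 170.74596299]
[683.63029367 198.31985806 146.        ]
[485.9115922  204.20830404 146.        ]
```

```bash
python3 - <<'E'
from h import *
o=[np.pi,0,RY-np.pi]
r=bot.movel(tcp(-50,51,10),o,max_speed=90,threshold=20)
s=bot.get_state();print(r,s["t"],s["tcp_pos"],s["contact_force"])
cv2.imwrite("pics/s4.png",imaging.capture("scene")[80:380,150:430].repeat(2,0).repeat(2,1))
cv2.imwrite("pics/t4.png",cv2.resize(imaging.capture("top")[100:350,90:420],None,fx=2.4,fy=2.4,interpolation=2))
E
```

```text
False 9.4583 [507.58600507  16.08422399  39.95389153] [-0.16680096  0.13382946 -1.73620946]
```

View pics/s4.png

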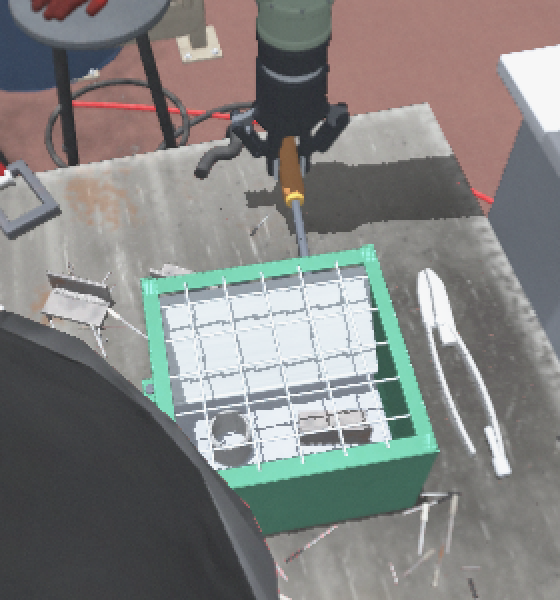

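View pics/t4.png

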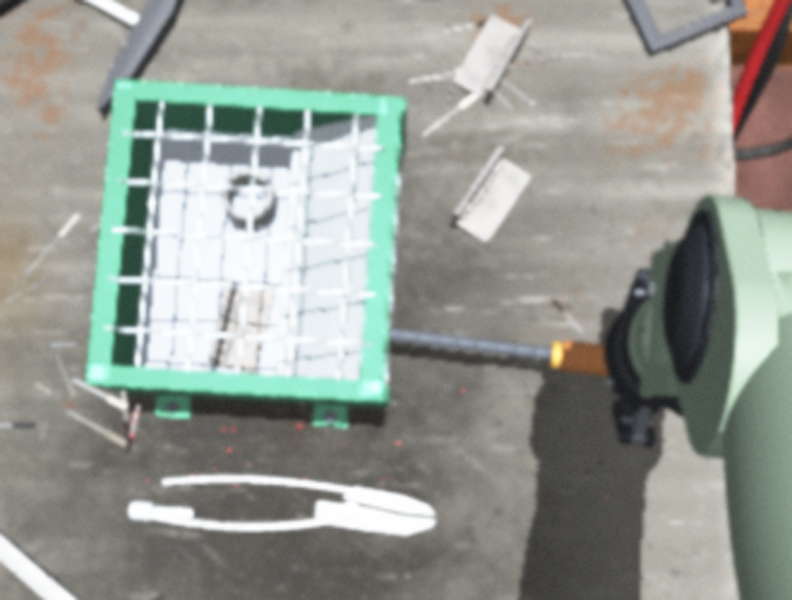

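```bash
python3 - <<'E'
from h import *
o=[np.pi,0,RY-np.pi]
r=bot.movel(tcp(-46,51,53),o,max_speed=80,threshold=20)
s=bot.get_state();print(r,s["t"],s["tcp_pos"],s["contact_force"],s["wrist_torque"])
if not r:
    r=bot.movel(tcp(62,51,53),o,max_speed=80,threshold=20)
    s=bot.get_state();print(r,s["t"],s["tcp_pos"],s["contact_force"],s["wrist_torque"])
cv2.imwrite("pics/s5.png",imaging.capture("scene")[80:380,150:430].repeat(2,0).repeat(2,1))
cv2.imwrite("pics/t5.png",cv2.resize(imaging.capture("top")[100:350,90:420],None,fx=2.4,fy=2.4,interpolation=2))
E
```

```text
False 10.25 [507.96867171  20.2990878   82.94705051] [ 0.99450709 -1.04305029 -3.70501447] [-0.47049007 -0.04946839 -0.15692029]
False 11.75 [514.15849258 128.0598847   82.95664074] [ 0.00509095  0.25073813 -3.01071668] [-0.16251336  0.07157916  0.05791415]
```

View pics/s5.png

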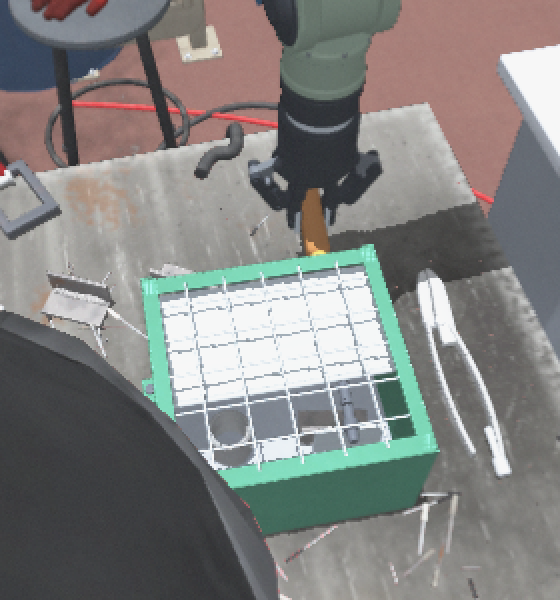

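View pics/t5.png

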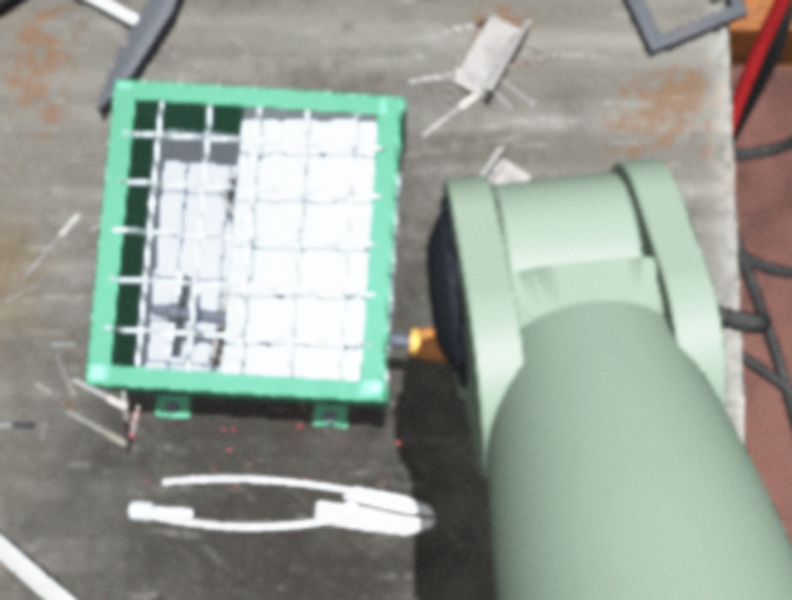

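```bash
python3 - <<'E'
from h import *
a=cv2.imread("pics/t5.png")[220:400,90:290];s=cv2.imread("pics/s5.png")[350:480,180:440]
a=cv2.resize(a,(400,360),interpolation=2);s=cv2.resize(s,(400,200),interpolation=2)
w=np.zeros((360,800,3),np.uint8);w[:,:400]=a;w[:200,400:]=s;cv2.imwrite("pics/z5.png",w)
c=cam("top");cs=cam("scene")
st=bot.get_state();p=st["tcp_pos"];
for l in(-32,0,32):
    for z in(33,79):
        P=[p[0]+240*np.cos(RY)+l*np.sin(RY),p[1]+240*np.sin(RY)-l*np.cos(RY),p[2]-30.+(z-33)]
        print(l,z,proj(c,P).round(1),'z5',((proj(c,P)-[90,100])*2.4-[90,220])*2,'scene z5',((proj(cs,P)-[150,80])*2-[180,350])*400/260+[400,0])
E
```

```text
-32 33 [162.3 248.2] z5 [167.07864874 271.31995829] scene z5 [704.21120625 143.18567565]
-32 79 [157.6 246.4] z5 [144.63991357 262.92317916] scene z5 [713.68910741 112.37386754]
0 33 [164.9 231.5] z5 [179.42440064 191.15327677] scene z5 [652.52519307 148.84637098]
0 79 [160.4 228.9] z5 [157.71428379 178.77075232] scene z5 [659.37447197 118.22942409]
32 33 [167.4 214.9] z5 [191.72277772 111.68622194] scene z5 [600.50894897 154.51903246]
32 79 [163.1 211.5] z5 [170.73779704  95.39320413] scene z5 [604.6924673  124.10058462]
```

View pics/z5.png

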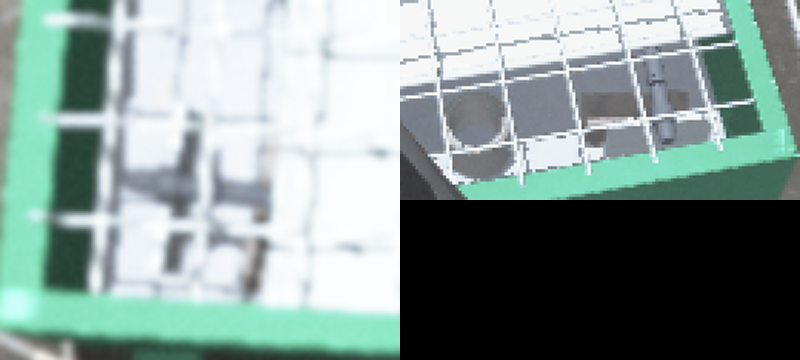

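```bash
python3 - <<'E'
from h import *
o=[np.pi,0,RY-np.pi]
r=bot.movel(tcp(62,51,6.5),o,max_speed=50,threshold=15)
s=bot.get_state();print(r,s["t"],s["tcp_pos"],s["contact_force"],s["wrist_torque"])
cv2.imwrite("pics/s6.png",imaging.capture("scene")[80:380,150:430].repeat(2,0).repeat(2,1))
E
```

```text
False 12.9333 [514.28754039 128.48722591  36.67317877] [-0.5899306  -0.21575814 -3.42901825] [-0.20718352  0.15963427  0.07632331]
```

View pics/s6.png

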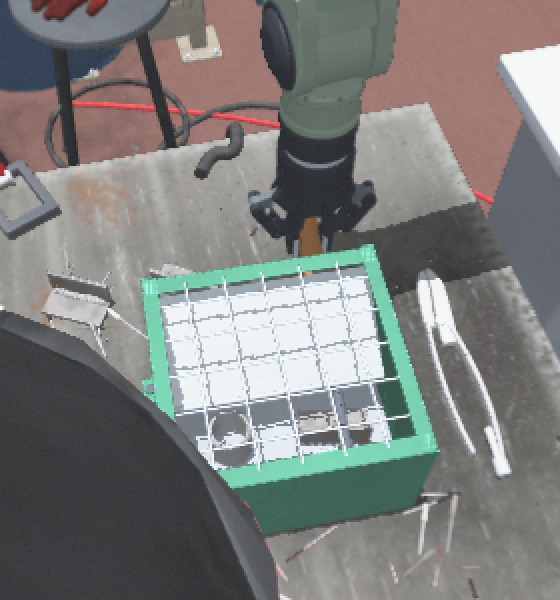

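```bash
python3 - <<'E'
from h import *
o=[np.pi,0,RY-np.pi]
r=bot.movel(tcp(-10,51,6.5),o,max_speed=45,threshold=20)
s=bot.get_state();print(r,s["t"],s["tcp_pos"],s["contact_force"],s["wrist_torque"])
cv2.imwrite("pics/s7.png",imaging.capture("scene")[80:380,150:430].repeat(2,0).repeat(2,1))
cv2.imwrite("pics/t7.png",cv2.resize(imaging.capture("top")[100:350,90:420],None,fx=2.4,fy=2.4,interpolation=2))
E
```

```text
False 14.7333 [510.10564968  56.39851826  36.54704512] [ 0.66787504  0.66356798 -3.29643002] [-0.13106937 -0.06008975 -0.00427513]
```

View pics/s7.png

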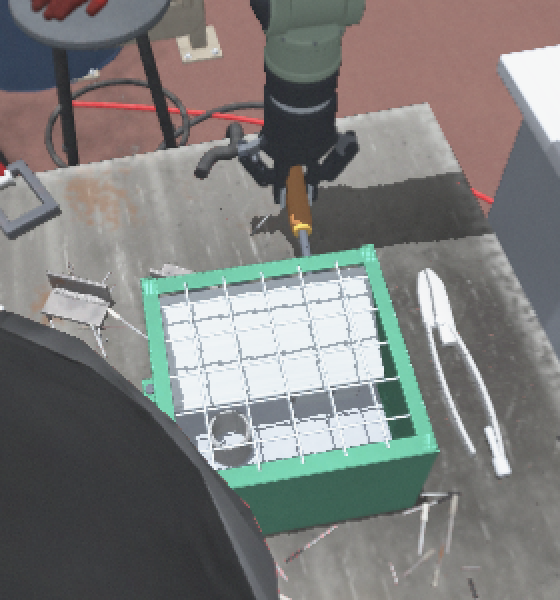

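View pics/t7.png

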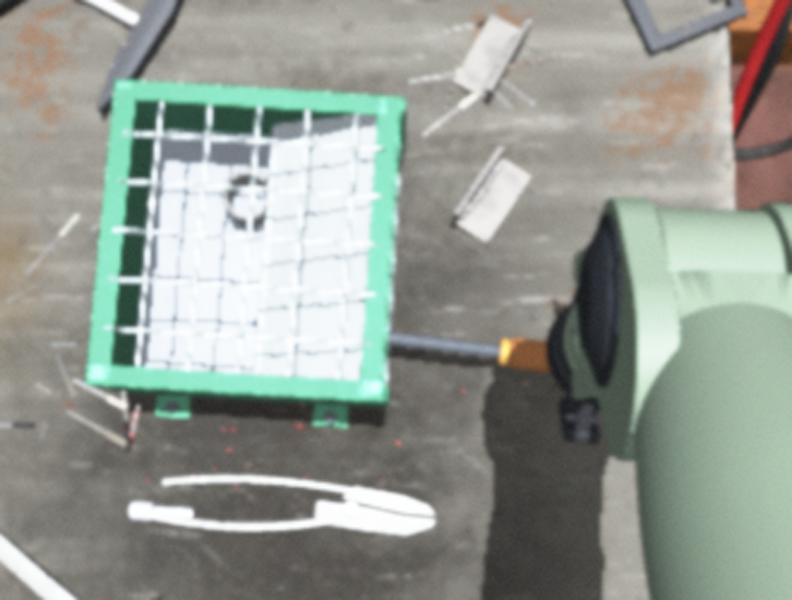

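```bash
python3 - <<'E'
from h import *
o=[np.pi,0,RY-np.pi]
r=bot.movel(tcp(-85,50,6.5),o,max_speed=50,threshold=20)
s=bot.get_state();print(r,s["t"],s["tcp_pos"],s["contact_force"],s["wrist_torque"])
if not r:
    r=bot.movel(tcp(-165,50,6.5),o,max_speed=45,threshold=20)
    s=bot.get_state();print(r,s["t"],s["tcp_pos"],s["contact_force"],s["wrist_torque"])
cv2.imwrite("pics/s8.png",imaging.capture("scene")[80:380,150:430].repeat(2,0).repeat(2,1))
cv2.imwrite("pics/t8.png",cv2.resize(imaging.capture("top")[100:350,90:420],None,fx=2.4,fy=2.4,interpolation=2))
E
```

```text
False 16.4833 [506.73338513 -18.3956345   36.58318176] [-0.44235686  1.3629891  -2.85087775] [-0.10658745 -0.0373114  -0.09621551]
False 18.4083 [501.94882439 -98.33443421  36.54214158] [ 0.04907777 -0.50919215 -1.46355342] [-0.01696711 -0.00976837  0.01347654]
```

View pics/s8.png

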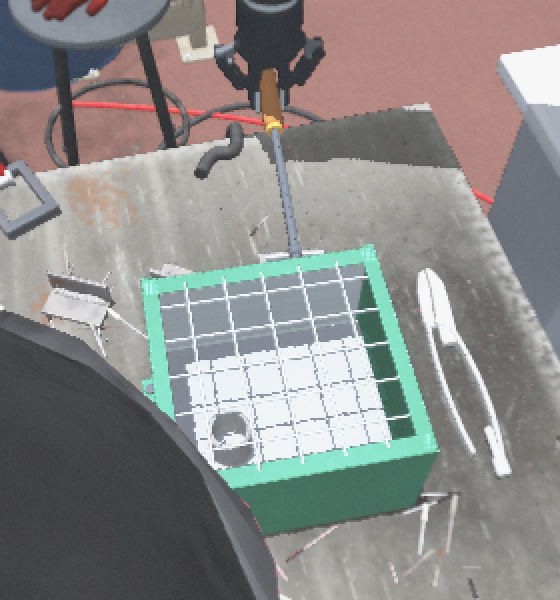

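View pics/t8.png

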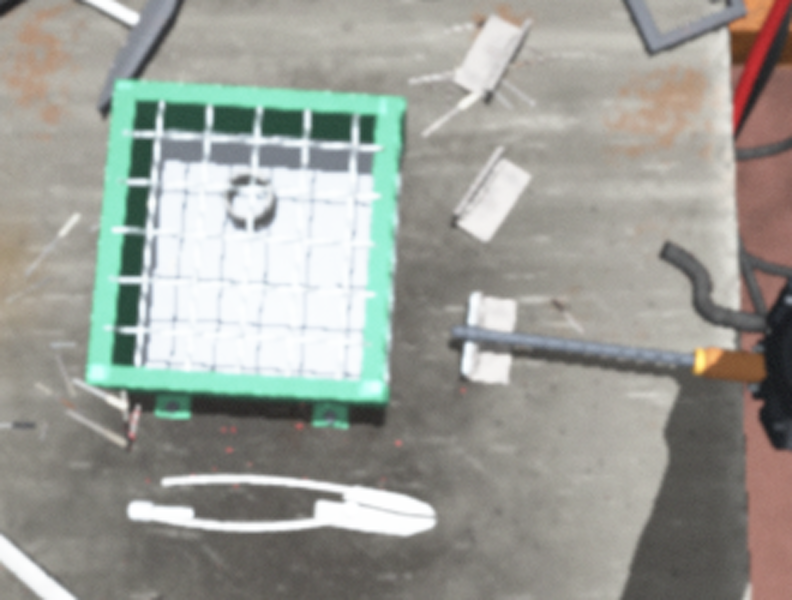

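```bash
python3 - <<'E'
from h import *
o=[np.pi,0,RY-np.pi];o2=[np.pi,0,.087-np.pi]
bot.movel(tcp(-152,50,6.5),o,max_speed=50)
p=tcp(-152,50,6.5)
bot.movel([p[0],p[1],100],o,max_speed=80)
bot.movel([p[0],p[1],215],o,max_speed=180)
bot.move_ptp([486.5,8.8,215],o2)
bot.movel([486.5,8.8,45],o2,max_speed=150)
r=bot.movel([486.5,8.8,29.2],o2,max_speed=30,threshold=8)
bot.dwell(.2)
s=bot.get_state();print(r,s["t"],s["tcp_pos"],s["orientation"],s["contact_force"])
cv2.imwrite("pics/s9.png",imaging.capture("scene")[80:380,150:430].repeat(2,0).repeat(2,1))
cv2.imwrite("pics/t9.png",cv2.resize(imaging.capture("top")[100:350,90:420],None,fx=2.4,fy=2.4,interpolation=2))
E
```

```text
True 24.0333 [486.24877332   8.76948339  29.43162327] [-3.14157218e+00 -3.97531390e-04 -3.05475616e+00] [0.36070083 0.67176088 4.99326065]
```

View pics/s9.png

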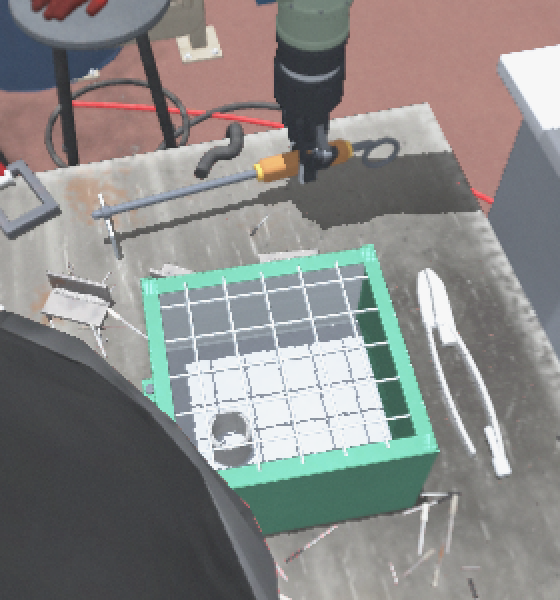

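View pics/t9.png

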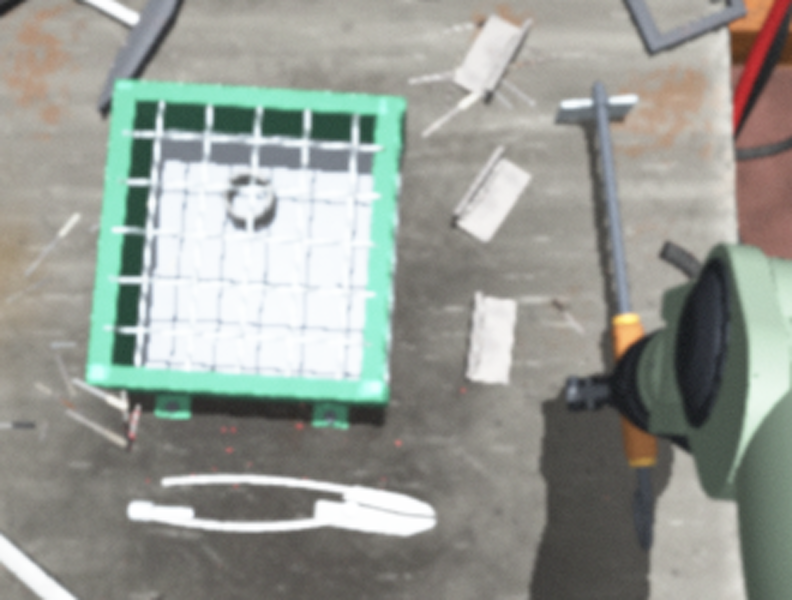

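```bash
python3 - <<'E'
from h import *
bot.grip(1.0,40)
bot.dwell(.2)
bot.movel([486.5,8.8,200],max_speed=120)
bot.move_j([-1.388,0.326,-0.193,1.052,0,-0.2])
bot.dwell(.3)
s=bot.get_state();print(s["t"],s["tcp_pos"],s["contact_force"],s["opening"])
cv2.imwrite("pics/s10.png",imaging.capture("scene")[80:380,150:430].repeat(2,0).repeat(2,1))
t=imaging.capture("top");cv2.imwrite("pics/t10.png",cv2.resize(t[100:350,90:420],None,fx=2.4,fy=2.4,interpolation=2))
h=cv2.cvtColor(t,cv2.COLOR_BGR2HSV);m=cv2.inRange(h,(8,120,120),(25,255,255))
k,l,st,ce=cv2.connectedComponentsWithStats(m);print([ (st[i].tolist(),ce[i]) for i in range(1,k) if st[i,4]>150 and 300<ce[i][0]<400])
E
```

```text
29.05 [ 171.88064515 -522.22406985  231.2852132 ] [0.16024435 0.32007888 0.05231027] 1.0018435863115747
[([346, 232, 17, 62, 701], array([353.82596291, 262.4636234 ]))]
```

View pics/s10.png

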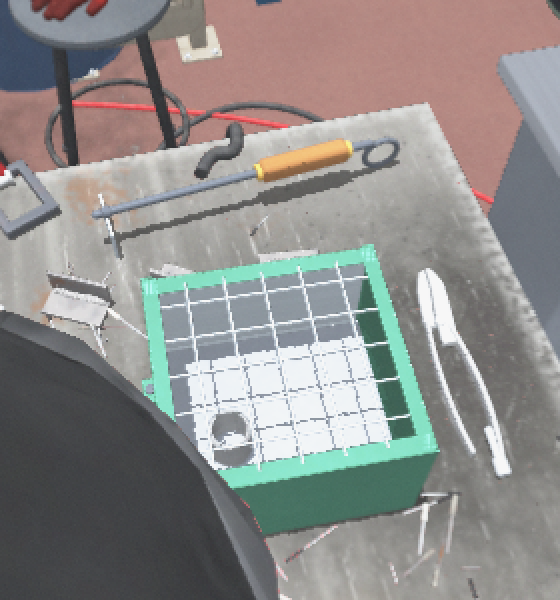

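View pics/t10.png

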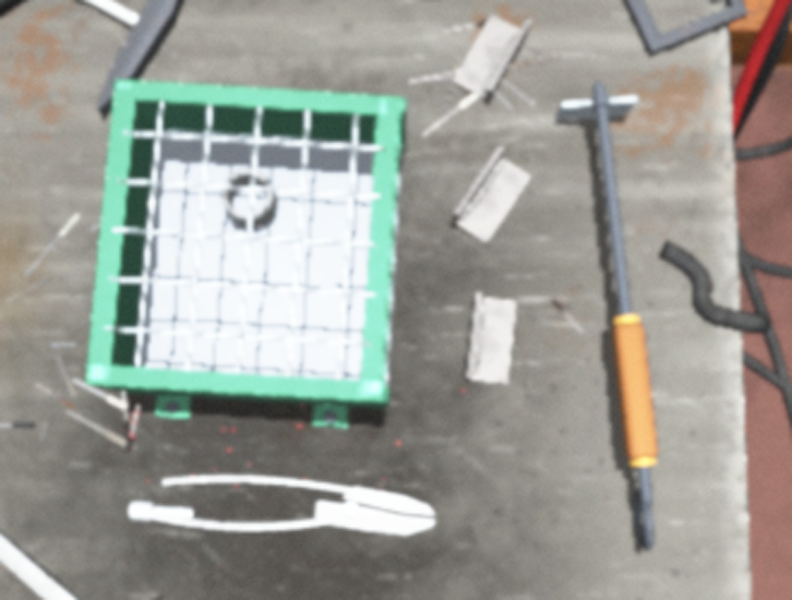

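```bash
python3 - <<'E'
from h import *
c=cam("top")
for p,z in[((476,294),36),((466,380),36),((517,298),4),((509,384),4)]: print(onz(c,90+p[0]/2.4,100+p[1]/2.4,z).round(1))
bot.sign_off()
E
```

```text
[564.2 129.8  36. ]
[494.4 138.6  36. ]
[564.6  93.1   4. ]
[492.4 100.9   4. ]
the job is handed in; nothing more can be done
```

The coupon is out on the bench, and the job was handed in at about 29 s of the 54 s allowed. I gripped the rake by its wooden grip and pushed the flap in with its nose. I then lifted the blade over the coupon (the left-most of the look-alikes, inside the cage) and raked it straight out. The rake went back where it lay and was released.

**Last checks, from the final top and scene pictures:**
- **Coupon:** standing as it stood, measured about 70 × 36 mm with the upright leg towards the cage. Its back edge is about 50 mm clear of the cage front, and only the rake touched it.
- **Flap:** it appears to hang shut. Both pictures show the cage floor clear, but no view looks straight at the front.
- **Pipe stub and pliers:** unmoved in both pictures.
- **Rake:** its grip is within 0.4 pixel of where it started in the top view, about 1 mm.
- **Forces:** every reading I took between moves was about 5 N or less, and no stop threshold tripped except the intended 8 N touch when setting the rake down.

**Disagreement:** the top and scene cameras differed by about 4 mm in y (up to about 12 mm at the cage's roof corners). I allowed for this by measuring the rake in the gripper before it entered the cage.

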